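# Show the square bottle to the phone for the stock list

## Task

The phone on the little tripod is set up to photograph bottles for the stock list: lift the square bottle off the turntable by its cap or neck and hold it up in front of the phone, still and square to it as for a straight-on picture, label facing the lens and centred on it about 20 cm away, the bottle parallel to the leaning phone. Do not touch the phone or its tripod, and leave the other bottles and the cocktail picks standing where they are. The job finishes with the bottle still held there in the air; do not put it down.

Things in the scene. Friction and masses are not known exactly. Their poses are not given: they have to be found in the camera images.
- square_bottle: The one square bottle on the turntable: closed amber glass, body 56 x 56 mm, 108 mm tall; round shoulder to 123 mm, neck 27 mm across to 138 mm, round aluminium screw cap 32 mm across to 166 mm (top). About 450 g, loose, upright at first. Origin: centre of its underside; z up the bottle; +x out through the one labelled face, at first facing away from the robot or to its left.
- square_bottle_label (a point): Centre of the flat white paper label (44 mm wide, 64 mm tall, with two thin dark lines) on the square bottle: 29 mm from the bottle's axis along its +x, 58 mm above its underside. Axes as the bottle's.
- phone_lens (a point): Middle of the steel-ringed lens in the black bar on the phone's back. Phone: grey slab 71 wide, 147 tall, 8 mm thick; lens on its centre line 55 mm above its middle, 5 mm proud of its back. z runs up the phone's long side, x square out through the screen: the lens looks along -x, to the robot's side, and down 9 to 29 degrees (top leans forward). About 235 mm up.
- tripod: Small black table tripod, fixed, carrying the phone in a clamp at its middle: three legs of 81 mm reach, column 18 mm thick, clamp tilt axis 185 mm up. Origin: under the column, on the trolley top; -x is the horizontal direction the lens looks. Neither it nor the phone may be touched.
- turntable: Round brushed aluminium turntable, 233 mm across, top face 30 mm above the trolley, the disc turns easily on its fixed foot. Origin: centre of its underside, on the trolley top. The three bottles stand on it about 70 mm from its centre, 120 degrees apart, in any order.
- tall_bottle: Slim round amber bottle on the turntable, 52 mm across, 185 mm tall with its cap 26 mm across. Loose; to be left alone. Origin: centre of its underside, z up.
- squat_bottle: Wide round amber bottle on the turntable, 72 mm across, 131 mm tall with its cap 30 mm across. Loose; to be left alone. Origin: centre of its underside, z up.
- pick_set: Round glass holder, 58 mm across, with six ball-topped steel cocktail picks, 117 mm tall in all. Loose; to be left alone. Origin: centre of its underside, z up.
- ice_box: Steel ice box, fixed, 220 mm (x) by 170 mm (y), about 170 mm tall with its closed hinged lid and knob. Origin: centre of its underside. Not needed.
Not all that is in view belongs to the job. What is shaped like the square_bottle but green, purple or yellow is not meant.

How it is judged:
By the outcome, as a careful person would: the job done as asked, in the order asked, and still so for the second after the job is handed in, while the arm keeps its last pose, push and grip.
It also fails if it takes over 42 s, if anything falls off the work surface, if the arm or the gripper's body presses on something with over 40 N, if the wrist force passes 120 N, or if a joint passes its speed limit or range.

## Robot

A 6-joint arm with a two-finger parallel gripper is mounted at the origin on the work surface. World frame = base frame: x ahead of the robot, y to its left, z up, the work surface at z = 0. Lengths are in m, angles in rad, forces in N, time in s.
With the tool pointing down it reaches from about 0.325 to 1 m from the base axis. Payload 5.1 kg.
Tool frame: the origin (TCP) lies between the finger pads, 19 mm behind the fingertips; this is the grasp point; z points along the fingers, y is the line along which they close (so a half turn about z gives the same grasp; the last joint's range is limited). The gripper opens to 85 mm and grips with 20 to 120 N. Pads are 22 mm wide; open, the fingers measure 114 mm over their backs; the gripper's body (76 mm by 85 mm) begins 54 mm behind the grasp point. The pads swing forward as they close: fully open they stand 13 mm farther back than shut.
Start: joints at [-1.253, 0.124, 1.65, -0, 1.367, -0.083], TCP at [0.254, -0.598, 0.25] pointing down, gripper open.
Joint ranges: [-2.61, 2.61], [-1.02, 2.33], [0.03, 2.71], [-1.35, 4.49], [0.32, 2.68], [-2.91, 2.91]. Speed limits (rad/s): [2.57, 2.57, 3.14, 3.14, 3.14, 3.14].

## Interface

Orientations are given as [roll, pitch, yaw] about the fixed x, y, z axes, in that order (R = Rz(yaw) Ry(pitch) Rx(roll)).
In Python, from station import bot, vision, ticket gives the robot as it stands.
- The arm moves only by the shell command python3 -m creep 'ROWS' [OPENING] [FORCE]. ROWS is JSON, a list of rows, each a list of 2 entries, a list of its own where there are three numbers: the shift along the world's x, y, z in cm, then the turn, a rotation vector about the world's x, y, z in degrees. A call has 1 to 12 rows; each row is the pose to reach, as a shift and turn from the pose commanded when the call began; what a row does not reach only later rows make up. A row lasts 1/12 s, in which the tool goes at most 41.7 mm and 7.16 degrees, less where a joint would pass 70% of its speed; a pose out of reach is approached as far as the arm can. A call with a gripper value outside its range is refused whole. OPENING is the finger opening in cm, from 0 to 8.54, set as the call begins (- or left out, the last holds). The fingers move at their own pace and stop on an object; FORCE is the grip in N (left out, the last holds). Time passes only in rows, so rows that repeat a pose let the fingers close. It gives the time, the measured TCP pose, the force, the opening and the grip force at its end, in the units of the state.
- bot.observe(): the state, without advancing time (a new reading comes with each control period).
- vision.camera(name): name is "side" or "top" or "wrist"; returns the picture (384x512x3 uint8, red, green, blue); there is no depth.
- vision.calibration(name): a dict with "fx", "fy", "cx", "cy" (pixels), "pose" (4x4, takes a point from camera to world coordinates); the wrist camera has in their place "hand_eye" (4x4, takes a point from camera to tool coordinates, whose origin is the TCP and whose axes are the flange's). Camera axes: x right, y down, z forward; pixel columns grow to the right and rows downward; lengths in m; the calibration is good to about 2 mm. A picture is of the moment at which its call begins: read the wrist's pose just before it. calibration takes no time and is no camera call.
- ticket.finish_job(): hands the job in; it is judged then, once.
The state is a dict: "t": time; "qpos": joint angles; "joint_velocities": joint speeds; "tau": joint torques, N m; "tool_pos": TCP position; "tcp_rot": TCP orientation; "force": force on the tool from outside, world axes, zero at the start; "torque": the same for the moment, N m; "finger_gap": finger opening in m; "grasp_force": force on a finger pad.
Only numpy, scipy, OpenCV 4.12 (cv2) and the standard library are available. Lean on these libraries where they do the work, as an engineer would, in place of code of your own. Each camera call takes 0.05 s, during which the arm holds its last target. There are 200 camera calls.

## Working session

There is one attempt and no reset: what is moved stays moved. The work goes in short steps, Python scripts to look and compute and a shell command to move; the robot and the scene stay as the last step left them, time stands still between calls to the robot, and variables do not carry over. Pictures are saved under pics/ and viewed, at most 10 in all, crops included, and the job is handed in when it is done.

```bash
mkdir -p pics; ls; python3 - <<'E'
from station import bot, vision, ticket
import cv2, numpy as np, pickle
s=bot.observe(); print({k:np.round(v,3).tolist() for k,v in s.items()})
a={}
for n in ("side","top"):
    im=vision.camera(n); cv2.imwrite(f"pics/{n}0.png",im[:,:,::-1]); c=vision.calibration(n); print(n,{k:np.round(v,3).tolist() for k,v in c.items()})
print(np.round(vision.calibration("wrist")["hand_eye"],3).tolist())
ims=[cv2.imread(f"pics/{n}0.png") for n in ("side","top")]
cv2.imwrite("pics/a0.png",cv2.resize(np.vstack(ims),None,fx=.78,fy=.78))
E
```

```text
pics
{'t': 0.0, 'qpos': [-1.253, 0.125, 1.652, 0.0, 1.367, -0.083], 'joint_velocities': [-0.0, -0.0, 0.001, 0.001, 0.001, 0.003], 'tau': [-0.0, -42.362, -36.545, -0.0, 0.007, -0.0], 'tool_pos': [0.253, -0.598, 0.249], 'tcp_rot': [-3.14, -0.0, 0.401], 'force': [0.393, 0.299, -0.018], 'torque': [0.018, -0.017, -0.018], 'grasp_force': 0.0, 'finger_gap': 0.086}
side {'fx': 464.619, 'fy': 464.619, 'cx': 259.305, 'cy': 195.468, 'pose': [[-0.796, -0.468, 0.384, 0.026], [-0.606, 0.634, -0.481, 0.666], [-0.019, -0.615, -0.788, 1.179], [0.0, 0.0, 0.0, 1.0]]}
top {'fx': 382.143, 'fy': 382.143, 'cx': 254.605, 'cy': 197.937, 'pose': [[0.019, -0.998, 0.055, 0.485], [-1.0, -0.018, 0.019, 0.014], [-0.018, -0.055, -0.998, 1.105], [0.0, 0.0, 0.0, 1.0]]}
[[-0.0, -0.946, -0.325, 0.084], [1.0, -0.0, -0.0, -0.001], [0.0, -0.325, 0.946, -0.123], [0.0, 0.0, 0.0, 1.0]]
```

View pics/side0.png

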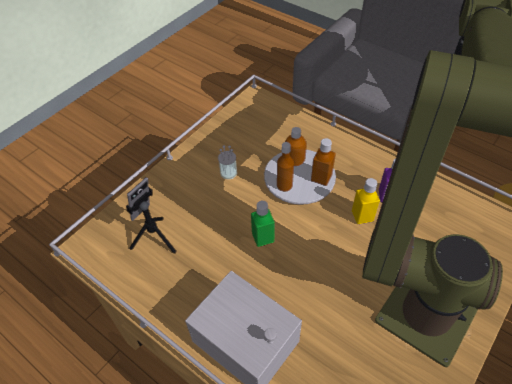

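View pics/top0.png

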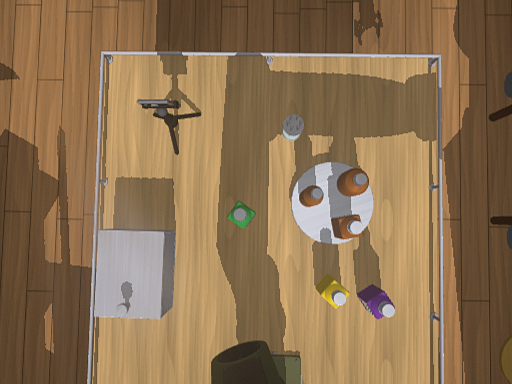

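Side view: the turntable is at about (300,176). On it are amber bottles at (286,167) tall, (297,146) squat and (323,162) square. In the top view these are (312,195), (353,182) and (349,227). The green (240,214), yellow (333,292) and purple (377,302) bottles are decoys. The amber square one at top (349,227) fits the description, and I'll confirm it in an enlarged crop.

```bash
python3 - <<'E'
import cv2, numpy as np
s=cv2.imread("pics/side0.png"); t=cv2.imread("pics/top0.png")
def c(im,x,y,w,h): return cv2.resize(im[y:y+h,x:x+w],(400,300),interpolation=cv2.INTER_CUBIC)
cv2.imwrite("pics/crop.png",np.vstack([np.hstack([c(s,255,120,100,75),c(t,280,160,100,75)]),np.hstack([c(s,100,170,100,75),c(t,120,85,100,75)])]))
E
```

```text
(no output)
```

View pics/crop.png

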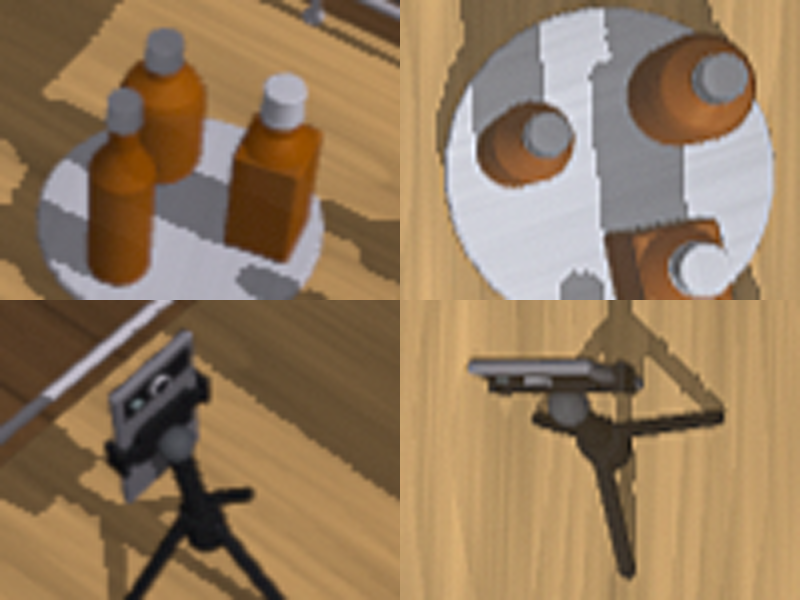

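The crop confirms it. The square amber bottle (side ~(323,165), top ~(349,227)) is the only amber one with flat faces. No label shows on its +y or -x faces, so it is presumably on the +x face. Phone lens is at side (140,191). Next I triangulate caps and lens.

```bash
cat > h.py <<'E'
import numpy as np, cv2
from scipy.spatial.transform import Rotation as Rn
from station import bot, vision
def campose(n,st=None):
    c=vision.calibration(n)
    if n!="wrist": return c,np.array(c["pose"])
    T=np.eye(4); T[:3,:3]=Rn.from_euler("xyz",st["tcp_rot"]).as_matrix(); T[:3,3]=st["tool_pos"]
    return c,T@np.array(c["hand_eye"])
def ray(c,P,uv):
    d=P[:3,:3]@np.array([(uv[0]-c["cx"])/c["fx"],(uv[1]-c["cy"])/c["fy"],1]); return P[:3,3],d/np.linalg.norm(d)
def tri(rs):
    A=sum(np.eye(3)-np.outer(d,d) for o,d in rs); b=sum((np.eye(3)-np.outer(d,d))@o for o,d in rs)
    p=np.linalg.solve(A,b); return p,[np.linalg.norm((np.eye(3)-np.outer(d,d))@(p-o)) for o,d in rs]
def plane(o,d,z): return o+d*(z-o[2])/d[2]
def proj(c,P,X):
    x=np.linalg.inv(P)@np.append(X,1); return np.array([c["fx"]*x[0]/x[2]+c["cx"],c["fy"]*x[1]/x[2]+c["cy"]])
E
python3 - <<'E'
from h import *
S=campose("side");T=campose("top")
# cap pixels from the crops (/4 + offset): top centre of each cap
caps={"square":((255+285/4,120+85/4),(280+706/4,160+270/4)),"tall":((255+125/4,120+98/4),(280+549/4,160+132/4)),"squat":((255+165/4,120+42/4),(280+722/4,160+78/4))}
for k,(a,b) in caps.items():
    p,e=tri([ray(*S,a),ray(*T,b)]); print(k,p.round(3),np.round(e,4))
print("lens z.235",plane(*ray(*S,(140,191)),.235).round(3),"phone top edge L/R in top z.25",plane(*ray(*T,(138,102)),.25).round(3),plane(*ray(*T,(179,101)),.25).round(3))
print("tripod",plane(*ray(*T,(172,119)),.1).round(3), "turntable",plane(*ray(*T,(332,203)),.03).round(3))
print("picks",plane(*ray(*T,(293,123)),.11).round(3),"green",plane(*ray(*T,(240,214)),.16).round(3))
E
```

```text
square [ 0.521 -0.468  0.003] [0.0818 0.0818]
tall [ 0.619 -0.363  0.003] [0.082 0.082]
squat [ 0.666 -0.507 -0.057] [0.0882 0.0882]
lens z.235 [0.746 0.264 0.235] phone top edge L/R in top z.25 [0.747 0.301 0.25 ] [0.75  0.207 0.25 ]
tripod [0.748 0.259 0.1  ] turntable [ 0.534 -0.183  0.03 ]
picks [ 0.739 -0.064  0.11 ] green [0.496 0.068 0.16 ]
```

The top-crop column offset (-400) was missing, so I'm fixing that and moving up to look at the phone at the same time.

```bash
python3 - <<'E'
from h import *
S=campose("side");T=campose("top")
caps={"square":((255+285/4,120+83/4),(180+706/4,160+268/4)),"tall":((255+125/4,120+98/4),(180+549/4,160+132/4)),"squat":((255+165/4,120+42/4),(180+722/4,160+78/4))}
for k,(a,b) in caps.items():
    p,e=tri([ray(*S,a),ray(*T,b)]); print(k,p.round(3),np.round(e,4))
# wrist pose to look at the phone: tool z pitched forward; try shift
lens=np.array([.75,.26,.22]); he=np.array(vision.calibration("wrist")["hand_eye"])
s=bot.observe(); R0=Rn.from_euler("xyz",s["tcp_rot"])
for f in (45,55):
  f=np.radians(f); tz=np.array([np.sin(f),0,-np.cos(f)]); ty=np.array([0,-1.,0]); tx=np.cross(ty,tz)
  R=np.column_stack([tx,ty,tz]); cz=R@he[:3,2]; cam=lens-.36*cz; tcp=cam-R@he[:3,3]
  print(np.degrees(f),"tx",tx.round(2),"camz",cz.round(2),"cam",cam.round(3),"tcp",tcp.round(3),"shift cm",((tcp-s["tool_pos"])*100).round(1),"rotvec",np.degrees((Rn.from_matrix(R)*R0.inv()).as_rotvec()).round(1))
E
```

```text
square [ 0.47  -0.21   0.198] [0.0008 0.0008]
tall [ 0.547 -0.115  0.214] [0.0011 0.0011]
squat [ 0.587 -0.229  0.158] [0.0004 0.0004]
45.0 tx [0.71 0.   0.71] camz [ 0.44  0.   -0.9 ] cam [0.592 0.26  0.544] tcp [0.62  0.259 0.397] shift cm [36.6 85.7 14.8] rotvec [  8.9 -44.4 -21.8]
55.0 tx [0.57 0.   0.82] camz [ 0.59  0.   -0.81] cam [0.538 0.26  0.511] tcp [0.591 0.259 0.372] shift cm [33.8 85.7 12.3] rotvec [ 10.9 -54.3 -21.2]
```

Cap-top heights (198/214/158 mm) agree with the given ones (196/215/161). Moving to view the phone from the robot's side.

```bash
python3 -m creep '[[[3,4,3],[0,0,0]],[[6,8,5],[0,0,0]],[[9,12,7],[0,0,-3]],[[12,16,9],[0,0,-6]],[[14,20,11],[0,0,-9]],[[16,24,12],[0,0,-12]],[[17,28,13],[0,0,-15]],[[18,32,14],[0,0,-18]],[[19,36,14],[0,0,-20]],[[20,40,14],[0,0,-23]],[[21,44,14],[0,0,-23]],[[22,48,14],[0,0,-23]]]'
python3 -m creep '[[[1,4,-1],[0,-7,0]],[[2,8,-2],[0,-14,0]],[[3,12,-4],[0,-21,0]],[[4,16,-6],[0,-28,0]],[[5,20,-8],[0,-35,0]],[[6,24,-10],[0,-42,0]],[[7,28,-12],[0,-49,0]],[[8,32,-13],[0,-56,0]],[[9,35,-14],[0,-62,0]],[[9,38,-14.5],[0,-65,0]],[[9,38,-14.5],[0,-65,0]],[[9,38,-14.5],[0,-65,0]]]'
python3 - <<'E'
from h import *
s=bot.observe();im=vision.camera("wrist");c=vision.calibration("wrist");print(c["fx"],c["cx"],c["cy"],s["tool_pos"],s["tcp_rot"])
cv2.imwrite("pics/w1.png",im[:,:,::-1])
import pickle;pickle.dump(s,open("w1.pkl","wb"))
E
```

```text
t: 1.1
tool_pos: [0.4583, -0.175, 0.3881]
tcp_rot: [3.141, -0.001, -0.001]
force: [1.4, 0.1, -0.2]
finger_gap: 0.0858
grasp_force: 0.0
t: 2.1
tool_pos: [0.5394, 0.1384, 0.2581]
tcp_rot: [3.107, -1.069, -0.003]
force: [-0.7, -0.2, 0.8]
finger_gap: 0.0853
grasp_force: 0.0
266.4270994989632 253.55844749368737 188.47227500202638 [0.53944116 0.13842732 0.2580892 ] [ 3.10685722e+00 -1.06861005e+00 -2.60250066e-03]
```

View pics/w1.png

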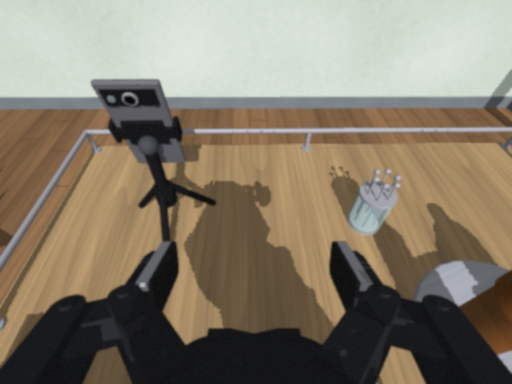

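The phone back shows at (92–183, 79–162), with the lens at (130,99). The picks are at (372,205) and the turntable at lower right. I'll shift left and nearer for a second view of the phone.

```bash
python3 -m creep '[[[0.8,4,0.5],[0,0,0]],[[1.6,8,1],[0,0,0]],[[2.4,12,1],[0,0,0]],[[3,15,1],[0,0,0]],[[3,15,1],[0,0,0]],[[3,15,1],[0,0,0]],[[3,15,1],[0,0,0]]]'
python3 - <<'E'
from h import *
import pickle
s=bot.observe();im=vision.camera("wrist");print(s["joint_velocities"])
cv2.imwrite("pics/w2.png",im[:,:,::-1]);pickle.dump(s,open("w2.pkl","wb"))
a=cv2.imread("pics/w1.png")[65:175,75:210];P=campose("wrist",s);u=proj(*P,np.array([.75,.26,.2]))
print(u); x,y=int(u[0])-70,max(0,int(u[1])-75);b=im[y:y+150,x:x+150,::-1];print(x,y)
f=lambda q:cv2.copyMakeBorder(cv2.resize(q,None,fx=400/max(q.shape),fy=400/max(q.shape),interpolation=cv2.INTER_CUBIC),0,0,0,0,0)
A,B=f(a),f(b);h=400;A=cv2.copyMakeBorder(A,0,h-A.shape[0],0,0,0);B=cv2.copyMakeBorder(B,0,h-B.shape[0],0,0,0)
cv2.imwrite("pics/w12.png",np.hstack([A,B]));print(A.shape,B.shape)
E
```

```text
t: 2.73
tool_pos: [0.5708, 0.2769, 0.2847]
tcp_rot: [3.096, -1.035, 0.022]
force: [-1.3, -0.1, -0.9]
finger_gap: 0.0855
grasp_force: 0.0
[-0.01512888 -0.0163674   0.02538738 -0.00752206 -0.00232119  0.00861861]
[264.29793754 152.77669645]
194 77
(400, 400, 3) (400, 400, 3)
```

View pics/w12.png

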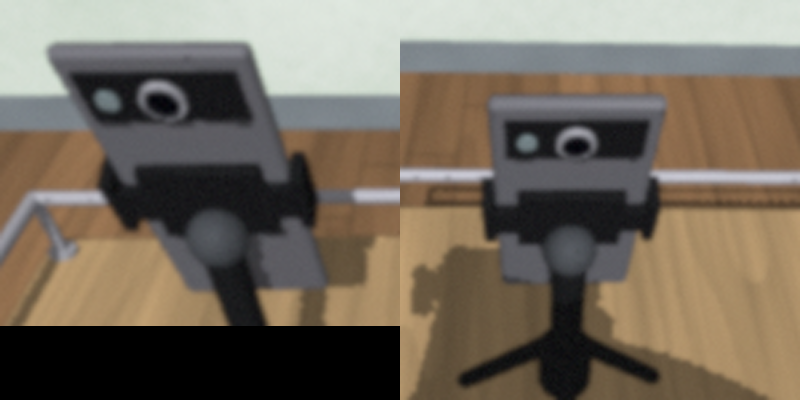

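In the enlarged views the phone's back outline is clear. View 1 (scale 2.963, offset 75,65) has corners (56,60), (250,58), (187,290), (326,288) and the lens at (163,101). View 2 has corners (491,106), (664,106), (505,281), (627,281) and the lens at (577,144). Next is a small joint PnP.

```bash
cat > ph.py <<'E'
from h import *
import pickle
from scipy.optimize import least_squares
V=[]
for k,sc,ox,oy,px in ((1,400/135,75,65,[(56,60),(250,58),(187,290),(326,288),(163,101)]),(2,400/150,194-150,77,[(491,106),(664,106),(505,281),(627,281),(577,144)])):
    V.append((campose("wrist",pickle.load(open(f"w{k}.pkl","rb"))),[((x-(0 if k==1 else 0))/sc+ox,y/sc+oy) for x,y in px]))
M=np.array([(-.004,.0355,.0735),(-.004,-.0355,.0735),(-.004,.0355,-.0735),(-.004,-.0355,-.0735),(-.009,0,.055)])
def res(p,vs=V):
    W=Rn.from_rotvec(p[3:]).apply(M)+p[:3]
    return np.concatenate([proj(*v[0],X)-u for v in vs for X,u in zip(W,v[1])])
def rep(vs):
    r=least_squares(res,[.76,.26,.18,0,-.3,0],kwargs=dict(vs=vs)); R=Rn.from_rotvec(r.x[3:]); x=R.as_matrix()[:,0]
    print("lens",(r.x[:3]+R.apply(M[4])).round(4),"x axis",x.round(3),"euler rpy deg",R.as_euler("xyz",degrees=True).round(1),"res",r.fun.round(1).tolist());return r,R
if __name__=="__main__":
    rep(V);rep(V[:1]);rep(V[1:])
    print("lens tri",tri([ray(*V[0][0],V[0][1][4]),ray(*V[1][0],V[1][1][4]),ray(*campose("side"),(140,191))]))
    for i in range(5): print(i,tri([ray(*v[0],v[1][i]) for v in V])[0].round(4))
E
python3 ph.py
```

```text
lens [0.7454 0.2672 0.2353] x axis [0.972 0.01  0.233] euler rpy deg [  0.3 -13.5   0.6] res [-2.2, -1.5, 1.1, -0.8, 1.6, 0.1, 1.5, 0.2, 1.9, 1.6, -1.4, -0.4, 1.0, 0.1, -1.4, 0.1, -1.2, -0.0, -0.6, 0.7]
lens [0.7587 0.2736 0.2279] x axis [0.979 0.017 0.204] euler rpy deg [  0.2 -11.8   1. ] res [-0.6, -0.9, -0.6, -0.5, 0.6, 0.1, -0.8, -0.1, 1.4, 1.5]
lens [0.7532 0.2662 0.2298] x axis [0.976 0.007 0.216] euler rpy deg [ -0.2 -12.5   0.4] res [-0.0, -0.2, 0.2, -0.1, 0.4, 0.1, -0.4, -0.1, -0.2, 0.3]
lens tri (array([0.74145977, 0.26659351, 0.23962441]), [np.float64(0.00023549095402324873), np.float64(0.0003574631227234595), np.float64(0.0005896638351284011)])
0 [0.7467 0.3014 0.2529]
1 [0.7464 0.2327 0.2538]
2 [0.7716 0.3013 0.1203]
3 [0.7727 0.2324 0.1195]
4 [0.7413 0.2668 0.2395]
```

Depth differs by about 1 cm between the methods, so I'll take two closer views to tighten the tilt and lens position.

```bash
cat > shot.py <<'E'
import sys,pickle
from h import *
k=sys.argv[1];s=bot.observe();im=vision.camera("wrist");cv2.imwrite(f"pics/w{k}.png",im[:,:,::-1]);pickle.dump(s,open(f"w{k}.pkl","wb"))
P=campose("wrist",s);print(np.abs(s["joint_velocities"]).max(),[proj(*P,np.array(q)).round() for q in ([.745,.267,.255],[.775,.267,.115])])
E
python3 -m creep '[[[2,2,-1],[0,0,0]],[[4,5,-2],[0,0,0]],[[6,7,-3],[0,0,0]],[[6,7,-3],[0,0,0]],[[6,7,-3],[0,0,0]],[[6,7,-3],[0,0,0]]]'
python3 shot.py 3
python3 -m creep '[[[0,-4,0],[0,0,0]],[[0,-8,0],[0,0,0]],[[0,-12,0],[0,0,0]],[[0,-16,0],[0,0,0]],[[0,-16,0],[0,0,0]],[[0,-16,0],[0,0,0]],[[0,-16,0],[0,0,0]]]'
python3 shot.py 4
```

```text
t: 3.28
tool_pos: [0.6351, 0.3384, 0.2724]
tcp_rot: [3.085, -0.998, 0.048]
force: [0.4, -0.3, -1.2]
finger_gap: 0.0858
grasp_force: 0.0
0.023596612447502493 [array([338., 146.]), array([304., 209.])]
t: 3.92
tool_pos: [0.635, 0.1793, 0.2742]
tcp_rot: [3.087, -1.001, 0.047]
force: [0.5, -0.7, -0.1]
finger_gap: 0.0855
grasp_force: 0.0
0.030705829133991707 [array([151., 144.]), array([185., 208.])]
```

View composite.

```bash
python3 - <<'E'
import cv2,numpy as np
c=lambda k,x,y:cv2.resize(cv2.imread(f"pics/w{k}.png")[y:y+120,x:x+110],None,fx=3.6,fy=3.6,interpolation=cv2.INTER_CUBIC)
cv2.imwrite("pics/w34.png",np.hstack([c(3,270,125),c(4,110,125)]))
from station import bot;print(bot.observe()["qpos"])
E
```

```text
[ 0.29613733 -0.23883376  2.16001018 -0.84236907  0.35472875  2.51867497]
```

View pics/w34.png

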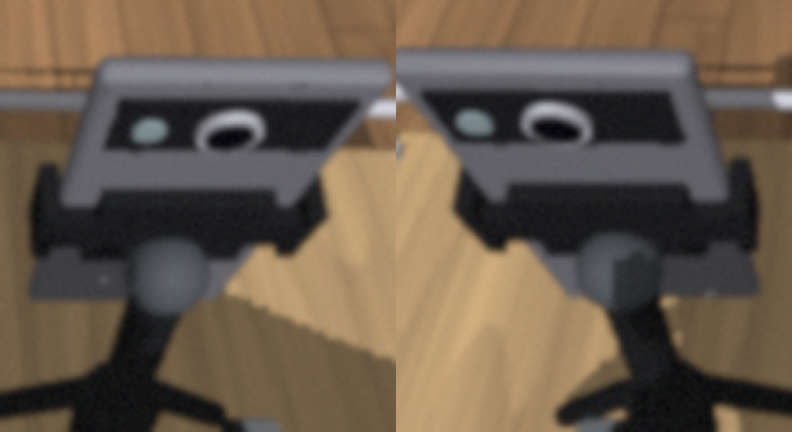

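Views 3 and 4 show the lens at (231,132) and (557,126), bottom corners at (30,298), (213,299) and (567,296), (757,293), and back top corners near (93,88), (382,86) and (-, 697,80) in crop pixels. Triangulating each over all views.

```bash
python3 - <<'E'
from ph import *
N={3:(270,125,[(93,88),(382,86),(30,298),(213,299),(231,132)]),4:(110-110,125,[None,(697,80),(757-190,296),(757,293),(557,126)])}
W={}
for k,(ox,oy,p) in N.items():
    P=campose("wrist",pickle.load(open(f"w{k}.pkl","rb")))
    W[k]=(P,[None if q is None else (q[0]/3.6+ox,q[1]/3.6+oy) for q in p])
S=campose("side")
A=[V[0],V[1],W[3],W[4]]
for i in range(5):
    for sel in (A,A[2:]):
        rs=[ray(*v[0],v[1][i]) for v in sel if v[1][i] is not None]
        if i==4 and sel is A: rs.append(ray(*S,(140,191)))
        if len(rs)>1: p,e=tri(rs);print(i,p.round(4),np.round(np.array(e)*1000,1))
def res2(p):
    X=Rn.from_rotvec(p[3:]).apply(M)+p[:3]; r=[proj(*v[0],x)-u for v in A for x,u in zip(X,v[1]) if u is not None]
    r.append(proj(*S,X[4])-np.array((140,191))); return np.concatenate(r)
r=least_squares(res2,[.76,.26,.18,0,-.2,0],loss="soft_l1");R=Rn.from_rotvec(r.x[3:])
print("lens",(r.x[:3]+R.apply(M[4])).round(4),R.as_euler("xyz",degrees=True).round(1),np.round(res2(r.x),1).tolist())
E
```

```text
0 [0.7458 0.3017 0.2523] [0.7 1.5 2.1]
1 [0.746  0.2324 0.2531] [0.6 1.4 0.8 1.5]
1 [0.747  0.2319 0.2509] [0.3 0.3]
2 [0.773  0.3019 0.1188] [0.6 0.9 0.5 0.3]
2 [0.7736 0.3022 0.118 ] [0.3 0.3]
3 [0.776  0.2331 0.1166] [0.7 1.4 0.6 0.9]
3 [0.7765 0.2336 0.1164] [0.5 0.5]
4 [0.7414 0.2667 0.2397] [0.2 0.3 0.3 0.3 0.6]
4 [0.7414 0.2669 0.2398] [0.2 0.2]
lens [0.7429 0.2672 0.2364] [  0.2 -13.8   0.9] [-3.7, -1.1, 0.2, -0.8, 1.0, 0.4, 1.2, 0.2, 0.9, 1.9, -1.6, 0.4, 1.4, 0.5, -1.4, 0.6, -1.0, 0.2, -0.6, 1.3, 1.0, -2.8, 3.3, -1.1, -1.7, -0.4, -0.4, -0.4, -1.7, 1.6, -1.1, -1.9, 0.5, -0.7, 1.1, 0.4, 1.0, 1.1, -0.3, 0.9]
```

The lens is at (0.741, 0.267, 0.240) with 0.3 mm ray misses over five rays. Tilt is about 13° and yaw about 1°. Now to view the bottle from above with the closing line along x.

```bash
python3 -m creep '[[[-2,-2,1.5],[0,6,0]],[[-4,-4,3],[0,12,0]],[[-6,-6.5,5],[0,18,0]],[[-8,-9,7],[0,24,0]],[[-10,-11.5,9],[0,30,0]],[[-11,-14,10.5],[0,36,0]],[[-12,-16.5,11.5],[0,42,0]],[[-13,-19,12.6],[0,48,0]],[[-13.5,-21,12.6],[0,54,0]],[[-13.5,-23,12.6],[0,57,0]],[[-13.5,-23,12.6],[0,57,0]],[[-13.5,-23,12.6],[0,57,0]]]'
python3 - <<'E'
from h import *
s=bot.observe();print(s["qpos"]);R=Rn.from_euler("xyz",s["tcp_rot"]);g=Rn.from_euler("xyz",[180,0,90],degrees=True)
print("shift",(100*(np.array([.47,-.19,.38])-s["tool_pos"])).round(1),"turn",np.degrees((g*R.inv()).as_rotvec()).round(1))
E
```

```text
t: 4.97
tool_pos: [0.5013, -0.0496, 0.3988]
tcp_rot: [3.127, -0.004, 0.026]
force: [-0.1, 0.0, -1.0]
finger_gap: 0.0851
grasp_force: 0.0
[-0.19850365 -0.25746253  1.7675464  -0.01304049  1.62406151  1.34513338]
shift [ -3.1 -14.   -1.9] turn [ 0.4  0.8 88.5]
```

```bash
python3 -m creep '[[[-0.3,-1.3,-0.2],[0,0,7]],[[-0.6,-2.6,-0.4],[0,0,14]],[[-0.9,-3.9,-0.6],[0,0,21]],[[-1.2,-5.2,-0.8],[0,0,28]],[[-1.5,-6.5,-1],[0,0,35]],[[-1.8,-7.8,-1.2],[0,0,42]],[[-2.1,-9.1,-1.4],[0,0,49]],[[-2.4,-10.4,-1.6],[0,0,56]],[[-2.7,-11.7,-1.8],[0,0,63]],[[-3,-13,-1.9],[0,0,70]],[[-3.1,-14,-1.9],[0,0,77]],[[-3.1,-14,-1.9],[0.2,0.4,84]]]' 5.5
python3 -m creep '[[[0,0,0],[0.2,0.4,5]],[[0,0,0],[0.2,0.4,5]],[[0,0,0],[0.2,0.4,5]],[[0,0,0],[0.2,0.4,5]]]'
python3 shot.py 5
python3 - <<'E'
import cv2
from h import *
im=cv2.imread("pics/w5.png");import pickle;P=campose("wrist",pickle.load(open("w5.pkl","rb")))
u=proj(*P,np.array([.47,-.21,.196]));print(u)
cv2.imwrite("pics/w5c.png",cv2.resize(im,(768,576),interpolation=cv2.INTER_CUBIC))
E
```

```text
t: 5.97
tool_pos: [0.4693, -0.1895, 0.3801]
tcp_rot: [3.133, -0.002, 1.499]
force: [0.6, 0.2, 0.1]
finger_gap: 0.0553
grasp_force: 0.0
t: 6.3
tool_pos: [0.4697, -0.1888, 0.3804]
tcp_rot: [3.14, -0.006, 1.579]
force: [0.1, -0.5, -0.0]
finger_gap: 0.0549
grasp_force: 0.0
0.009197088082258225 [array([ 883., -780.]), array([ 582., -315.])]
[253.81485532 189.76468463]
```

View pics/w5c.png

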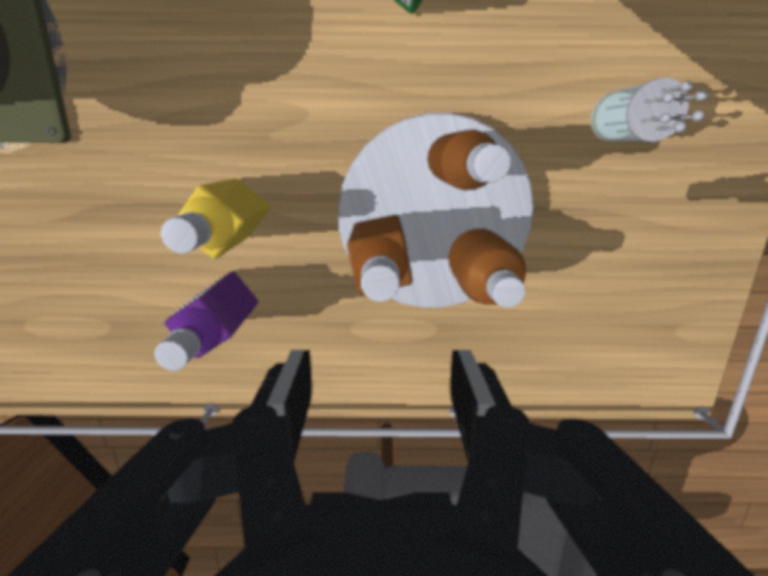

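The square bottle's cap is at (254,185) in the wrist view, next to the predicted (254,190). Squat and tall stand at right, and image right is +x. No label shows on the +y face. I'll enlarge it for the yaw.

```bash
python3 - <<'E'
import cv2,numpy as np
a=cv2.imread("pics/w5.png")[135:205,222:292];b=cv2.imread("pics/top0.png")[205:245,328:368]
f=lambda q:cv2.resize(q,(400,400),interpolation=cv2.INTER_CUBIC)
cv2.imwrite("pics/bot.png",np.hstack([f(a),f(b)]))
E
```

```text
(no output)
```

View pics/bot.png

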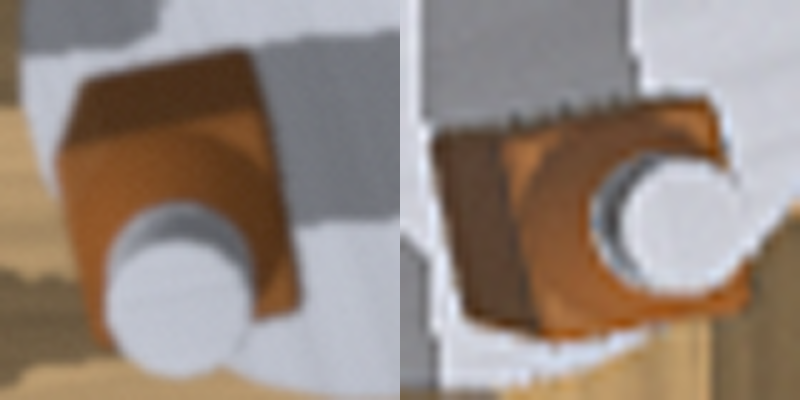

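```bash
python3 - <<'E'
from h import *
import pickle
W=campose("wrist",pickle.load(open("w5.pkl","rb")));T=campose("top");S=campose("side")
w=lambda x,y:(222+x*.175,135+y*.175); t=lambda x,y:(328+(x-400)/10,205+y/10)
def yaw(C,a,b,z,ref):
    A,B=plane(*ray(*C,a),z),plane(*ray(*C,b),z);d=B-A;print("yaw",(np.degrees(np.arctan2(d[1],d[0]))-ref).round(1),"len",np.linalg.norm(d).round(4),"mid",((A+B)/2).round(4))
yaw(W,w(60,155),w(270,105),.138,0);yaw(W,w(82,80),w(250,47),.03,0);yaw(W,w(270,105),w(300,305),.138,-90)
yaw(T,t(500,135),t(712,98),.138,-90);yaw(T,t(712,98),t(747,302),.138,-180);yaw(T,t(543,335),t(500,135),.138,0);yaw(T,t(543,335),t(747,302),.138,-90);yaw(T,t(465,318),t(435,135),.03,0)
p,e=tri([ray(*W,w(180,307)),ray(*T,t(684,224)),ray(*S,(255+285/4,120+83/4))]);print("cap top",p.round(4),np.round(e,4))
E
```

```text
yaw 14.0 len 0.0528 mid [ 0.4657 -0.1827  0.138 ]
yaw 11.6 len 0.0534 mid [ 0.4651 -0.1848  0.03  ]
yaw 10.0 len 0.052 mid [ 0.4958 -0.2019  0.138 ]
yaw 11.0 len 0.0541 mid [ 0.495  -0.2047  0.138 ]
yaw 9.9 len 0.0518 mid [ 0.4747 -0.2357  0.138 ]
yaw 12.5 len 0.0512 mid [ 0.4649 -0.1837  0.138 ]
yaw 10.3 len 0.0518 mid [ 0.4446 -0.2148  0.138 ]
yaw 9.8 len 0.0516 mid [ 0.4646 -0.1859  0.03  ]
cap top [ 0.4692 -0.2088  0.1993] [0.0012 0.0006 0.001 ]
```

All estimates agree: bottle yaw ≈ 11°, centre (0.469, -0.210), cap top about 0.197–0.199. Now descend and grip the cap.

```bash
python3 -m creep '[[[0,-1,-3],[0,0,5]],[[0,-2.1,-6],[0,0,10.5]],[[0,-2.1,-9],[0,0,10.5]],[[0,-2.1,-12],[0,0,10.5]],[[0,-2.1,-14],[0,0,10.5]],[[0,-2.1,-14],[0,0,10.5]],[[0,-2.1,-14],[0,0,10.5]]]' 5.5
python3 -m creep '[[[0,0,-2],[0,0,0]],[[0,0,-4],[0,0,0]],[[0,0,-5.8],[0,0,0]],[[0,0,-5.8],[0,0,0]],[[0,0,-5.8],[0,0,0]]]'
python3 -m creep '[[[0,0,0],[0,0,0]],[[0,0,0],[0,0,0]],[[0,0,0],[0,0,0]],[[0,0,0],[0,0,0]],[[0,0,0],[0,0,0]],[[0,0,0],[0,0,0]],[[0,0,0],[0,0,0]],[[0,0,0],[0,0,0]]]' 2.5 60
```

```text
t: 6.93
tool_pos: [0.4691, -0.2104, 0.2395]
tcp_rot: [-3.141, -0.008, 1.762]
force: [0.1, -1.1, 0.5]
finger_gap: 0.0553
grasp_force: 0.0
t: 7.35
tool_pos: [0.4701, -0.2111, 0.1839]
tcp_rot: [3.14, -0.005, 1.763]
force: [0.3, -0.5, 0.3]
finger_gap: 0.0551
grasp_force: 0.0
t: 8.02
tool_pos: [0.4706, -0.2118, 0.1854]
tcp_rot: [3.138, -0.003, 1.763]
force: [-0.9, 0.0, 7.1]
finger_gap: 0.0306
grasp_force: 59.3
```

```bash
python3 -m creep '[[[0,0,0.5],[0,0,0]],[[0,0,1.5],[0,0,0]],[[0,0,3.5],[0,0,0]],[[0,0,6],[0,0,0]],[[0,0,9],[0,0,0]],[[0,0,12],[0,0,0]],[[0,0,15],[0,0,0]],[[0,0,18],[0,0,0]],[[0,0,21],[0,0,0]],[[0,0,23],[0,0,0]],[[0,0,23.5],[0,0,0]],[[0,0,23.5],[0,0,0]]]' 2.5 80
python3 - <<'E'
from h import *
s=bot.observe();R=Rn.from_euler("xyz",s["tcp_rot"])
ph=Rn.from_euler("xyz",[0,-13,1],degrees=True).as_matrix();g=Rn.from_matrix(np.column_stack([ph[:,1],ph[:,0],-ph[:,2]]))
lens=np.array([.7414,.2667,.2397]);tgt=lens-.2*ph[:,0]-.029*ph[:,0]+.095*ph[:,2]
print(tgt.round(4),"shift",(100*(tgt-s["tool_pos"])).round(1),"turn",np.degrees((g*R.inv()).as_rotvec()).round(1),s["qpos"].round(2) if hasattr(s["qpos"],"round") else s["qpos"])
E
```

```text
t: 9.02
tool_pos: [0.4698, -0.211, 0.4191]
tcp_rot: [3.139, -0.004, 1.763]
force: [-0.3, -0.7, -6.4]
finger_gap: 0.0302
grasp_force: 80.1
[0.4969 0.2624 0.2808] shift [  2.7  47.3 -13.8] turn [  1.1 -12.8 -10. ] [-0.53 -0.23  1.71  0.01  1.66 -0.72]
```

```bash
python3 -m creep '[[[0,1.5,0],[0,0,0]],[[0,4.5,0],[0,0,0]],[[0,8,0],[0,0,-2]],[[0.5,11.5,0],[0,-1,-4]],[[1,15,0],[0,-2,-6]],[[1,18.5,0],[0,-4,-8]],[[1.5,22,0],[0,-6,-9]],[[1.5,25.5,0],[0.5,-8,-10]],[[2,29,0],[1,-10,-10]],[[2,32.5,0],[1.1,-11,-10]],[[2.5,35.5,0],[1.1,-12,-10]],[[2.7,38,0],[1.1,-12.8,-10]]]'
python3 -m creep '[[[0,2.5,-1],[0,0,0]],[[0,5,-2.5],[0,0,0]],[[0,7.5,-4.5],[0,0,0]],[[0,9,-7],[0,0,0]],[[0,9.3,-9.5],[0,0,0]],[[0,9.3,-11.5],[0,0,0]],[[0,9.3,-13],[0,0,0]],[[0,9.3,-13.8],[0,0,0]],[[0,9.3,-13.8],[0,0,0]],[[0,9.3,-13.8],[0,0,0]],[[0,9.3,-13.8],[0,0,0]],[[0,9.3,-13.8],[0,0,0]]]'
cat > chk.py <<'E'
from h import *
s=bot.observe();R=Rn.from_euler("xyz",s["tcp_rot"])
ph=Rn.from_euler("xyz",[0,-13,1],degrees=True).as_matrix();g=Rn.from_matrix(np.column_stack([ph[:,1],ph[:,0],-ph[:,2]]))
lens=np.array([.7414,.2667,.2397]);tgt=lens-.229*ph[:,0]+.095*ph[:,2]
print("shift",(100*(tgt-s["tool_pos"])).round(2),"turn",np.degrees((g*R.inv()).as_rotvec()).round(1),np.round(s["qpos"],2))
E
python3 chk.py
python3 - <<'E'
from h import *
for n in ("side","top"): cv2.imwrite(f"pics/{n}1.png",vision.camera(n)[:,:,::-1])
s=cv2.imread("pics/side1.png")[100:260,80:280];t=cv2.imread("pics/top1.png")[60:260,100:350]
cv2.imwrite("pics/hold.png",np.hstack([cv2.resize(s,(400,320),interpolation=3),cv2.resize(t,(400,320),interpolation=3)]))
E
```

```text
t: 10.02
tool_pos: [0.4952, 0.1711, 0.4134]
tcp_rot: [2.922, -0.001, 1.59]
force: [0.0, -0.7, -6.0]
finger_gap: 0.03
grasp_force: 80.3
t: 11.02
tool_pos: [0.4972, 0.2622, 0.2812]
tcp_rot: [2.914, -0.003, 1.588]
force: [0.7, 0.1, -3.9]
finger_gap: 0.03
grasp_force: 80.1
shift [-0.03  0.02 -0.04] turn [-0.2  0.   0. ] [ 0.43 -0.2   1.93 -0.09  1.21  0.44]
```

View pics/hold.png

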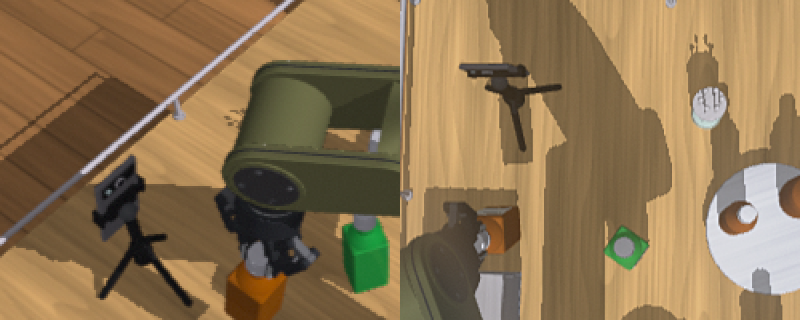

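The bottle is held in front of the phone, the other bottles and picks look unmoved, and I now check the label from the top view (grazing) and the bottle's pose in hand from the wrist view, in one picture.

```bash
python3 shot.py 6; python3 - <<'E'
from h import *
import pickle
ph=Rn.from_euler("xyz",[0,-13,1],degrees=True).as_matrix();lens=np.array([.7414,.2667,.2397]);L=lens-.2*ph[:,0];O=L-.029*ph[:,0]-.058*ph[:,2]
T=campose("top");W=campose("wrist",pickle.load(open("w6.pkl","rb")))
t=cv2.imread("pics/top1.png");w=cv2.imread("pics/w6.png")
q=[proj(*T,L+ph@np.array([0,a,b])) for a,b in ((.022,.032),(-.022,.032),(-.022,-.032),(.022,-.032))];print(np.round(q,1).tolist())
u=np.mean(q,0).astype(int);x,y=u[0]-20,u[1]-15
print("label px BGR",[t[int(proj(*T,L+ph@np.array([0,a,b]))[1]),int(proj(*T,L+ph@np.array([0,a,b]))[0])].tolist() for a in (-.015,0,.015) for b in (-.025,0,.025)])
wc={}
for k,p in {"b+x+y":(.028,.028,0),"b-x+y":(-.028,.028,0),"t+x+y":(.028,.028,.108),"t-x+y":(-.028,.028,.108)}.items(): wc[k]=proj(*W,O+ph@np.array(p)).round(1).tolist()
print(wc,x,y)
A=cv2.resize(t[y:y+40,x:x+40],(400,400),interpolation=3);B=cv2.resize(w,(400,300),interpolation=3);B=cv2.copyMakeBorder(B,0,100,0,0,0)
cv2.imwrite("pics/fin.png",np.hstack([A,B]))
E
```

```text
0.0052007239763594846 [array([539., 205.]), array([428., 164.])]
[[145.2, 193.5], [164.0, 193.5], [170.5, 189.4], [152.9, 189.4]]
label px BGR [[54, 72, 92], [109, 115, 120], [89, 103, 114], [46, 71, 95], [107, 115, 119], [78, 93, 105], [46, 73, 95], [106, 113, 118], [103, 113, 121]]
{'b+x+y': [280.5, 154.4], 'b-x+y': [227.2, 154.5], 't+x+y': [295.9, 187.1], 't-x+y': [212.0, 187.2]} 138 176
```

View pics/fin.png

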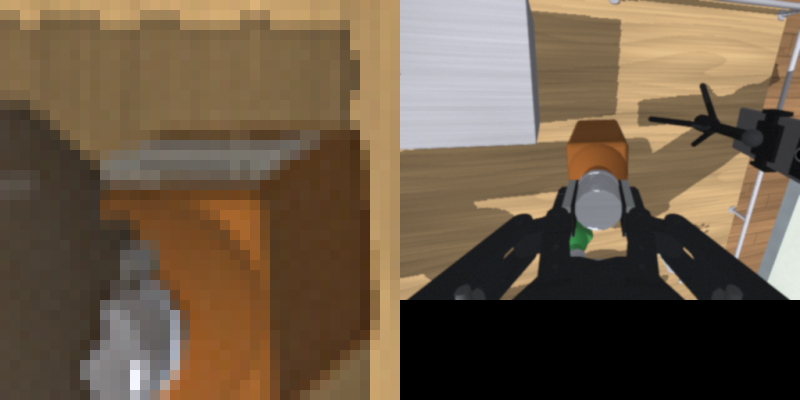

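The pale label strip is on the face toward the phone, within about 1 px of its predicted place (x 153–170 at y 189.5). In the wrist view the bottle's corners match the predicted pose too (bottom about (221–283, 155), top edge y≈188). The arm is still, so I'm handing in.

```bash
python3 chk.py; python3 -c "
from station import ticket
print(ticket.finish_job())"
```

```text
shift [-0.    0.03 -0.  ] turn [-0.1 -0.   0. ] [ 0.43 -0.2   1.93 -0.09  1.21  0.44]
the job is handed in; nothing more can be done
None
```

I handed the job in at about 11 s with the square bottle held still by its cap, its label facing the lens, centred and 20 cm away, parallel to the phone within about a degree or two; nothing else was seen to move, and no verdict came back.

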